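# Release the eccentric lock and clamp the stone strip

### The arm

A 6-joint arm with a two-finger parallel gripper is mounted at the origin on the work surface. World frame = base frame: x ahead of the robot, y to its left, z up, the work surface at z = 0. Lengths are in m, angles in degrees, forces in N, time in s.
With the tool pointing down it reaches from about 0.3 to 1 m from the base axis. Payload 5.1 kg.
Tool frame: the origin (TCP) lies at the very end of the fingers, on their centre line; the grasp point (between the pads) lies 19 mm behind it; z points along the fingers, y is the direction in which the jaws open and shut (so a half turn about z gives the same grasp; the last joint's range is limited). The gripper opens to 95 mm and grips with 3 to 60 N. Pads are 20 mm wide; open, the fingers measure 119 mm over their backs; the gripper's body (75 mm by 180 mm) begins 59 mm behind the grasp point.
Start: joints at [62.934, 7.093, 94.555, -0, 78.352, -4.733], TCP at [0.247, 0.601, 0.215] pointing down, gripper open.
Joint ranges: [-149.61, 149.61], [-58.7, 133.49], [1.44, 155.28], [-77.14, 257.14], [18.33, 153.61], [-166.67, 166.67]. Speed limits (degrees/s): [147.25, 147.25, 180, 180, 180, 180].

### API

Orientations are given as a 3x3 rotation matrix whose columns are the frame's x, y, z axes.
In Python, from plant import sense, get_image, camera_params, finish_job gives the robot as it stands.
- The arm moves only by the tool step_arm, never from a script. Its argument "rows" is a list that holds one entry, the list of rows, each a list of 7 numbers: the shift along the tool's x, y, z in m, then the turn, a rotation vector about the tool's x, y, z in rad, then the closure, from 0 (fully open) to 1 (shut). In form: [[[dx, dy, dz, wx, wy, wz, jaw], ...]]. A call has 1 to 8 rows; each row shifts and turns the commanded pose from where the row before left it, along the tool's axes as they then stand; what a row does not reach is not made up. A row lasts 1/10 s, in which the tool goes at most 50 mm and 8.59 degrees, less where a joint would pass 70% of its speed; a pose out of reach is approached as far as the arm can. A call is refused whole if a number of a shift passes 0.05 or a number of a turn 0.15, either way. A call with a gripper value outside its range is refused whole. The fingers move at their own pace and stop on an object; "squeeze" is the grip in N (left out, the last holds). Time passes only in rows, so rows that do not move let the fingers close. It gives the time, the measured TCP pose, the force and the opening at its end, in the units of the state.
- sense(): the state, without advancing time (a new reading comes with each control period).
- get_image(name): name is "side" or "top"; returns the picture (480x640x3 uint8, red, green, blue); there is no depth.
- camera_params(name): a dict with "K" (3x3 intrinsics, pixels), "cam_to_world" (4x4, takes a point from camera to world coordinates). Camera axes: x right, y up, looking along -z (the intrinsics and any distortion apply to the point x, -y, -z); pixel columns grow to the right and rows downward; lengths in m; the calibration is good to about 2 mm. A picture is of the moment at which its call begins. camera_params takes no time and is no camera call.
- finish_job(): hands the job in, once; it reports no verdict.
The state is a dict: "time": time; "joint_positions": joint angles; "joint_velocities": joint speeds; "effort": joint torques, N m; "tcp_pos": TCP position; "tcp_rot": TCP orientation; "contact_force": force on the tool from outside, world axes, zero at the start; "torque": the same for the moment, N m; "width": opening from 0.0 (shut) to 1.0 (fully open).
Only numpy, scipy, OpenCV 4.12 (cv2) and the standard library are available. Lean on these libraries where they do the work, as an engineer would, in place of code of your own. Each camera call takes 0.05 s, during which the arm holds its last target.

### The job

Turn the jig's eccentric cam by its lever to its low point, so that the lever lies straight back alongside the slide, and only then push the slide forward until the stone strip is fully up against the end fence, leaving the cam at its low point. It is all done by pushing with the fingertips: do not force the slide past the cam, do not lift the stone, and leave the polishing pad, wood offcut and jar where they stand.

Things in the scene. Friction and masses are not known exactly. Their poses are not given: they have to be found in the camera images.
- jig: Fixed steel jig: bed plate 320 (x) x 200 (y) x 12 mm, origin at the centre of its underside on the bench. +x is forward (the slide's way), +y left, z up; x, y below are mm in this frame, heights are above the bench. Two rails (10 mm wide, top 24 mm high) at y = -85 and -15 make a 60 mm channel for slide (behind) and stone (in front). Place and turn (+-0.45 rad) vary.
- fence (a point): Centre of the end fence's face towards the slide, 32 mm high, at x = 71, y = -50. The fence is a fixed upright steel block across the channel, 85 mm wide, 18 mm thick, top 46 mm high.
- slide (a joint): Travel of the aluminium slide along the jig's +x in m: 0 = fully back, stop at 0.062; starts at 0 to 0.010. About 0.061 with the stone pressed on the fence. Moves at about 3 N (5 N with the stone), stays where left. Block 70 x 56 mm, its front face 70 mm ahead of the push plate's rear face. With the cam off its low point the roller meets the cam after 10 to 40 mm.
- push_plate (a point): Centre of the rear face (facing the jig's -x) of the slide's upright push plate, the face to push on; 47 mm high; x = -140 at slide 0, y = -50. Plate 56 mm wide, 12 mm thick, top 65 mm high. Free space behind and above it.
- roller (a point): Top centre of the follower roller, an upright steel roller 16 mm across, 26 to 44 mm high, on an arm on the slide's left side; x = -80 at slide 0, y = 4.
- cam (a joint): Cam angle in rad. 0 = low point faces the slide: lever straight back along the jig's -x. Larger = lever turned clockwise seen from above (pi/2: lever along +y). Starts at 1.9 to 2.7; swing the lever counter-clockwise, out to the left and back. Stops only at -0.6 and 2.9, so halt it at 0; the roller passes within about 0.5 of 0. Friction 0.45 N m (6 N at 75 mm out); stays where left.
- cam_axis (a point): Cam pivot (x = -32, y = 32) at the lever bar's mid height, 47 mm high. The eccentric steel disc under the lever is 64 mm across, 28 to 40 mm high, its centre 14 mm off the pivot (on the +y side at the low point). Dark hub on the pivot: 26 mm across, top 61 mm high.
- lever_end (a point): Point on the lever bar's centre line 92 mm from the pivot, 47 mm high, under the black ball knob (24 mm, top 82 mm high); the direction from cam_axis to here is the lever's. Bar 14 mm wide, 40 to 54 mm high, reaching 100 mm from the pivot. Farther than 47 mm from the pivot only the bed (12 mm high) or bench lies below it on its way.
- stone: Loose stone strip 80 (x) x 56 (y) x 20 mm, about 0.24 kg, origin at the centre of its underside, lying flat in the channel on the bed (12 mm high), 4 to 25 mm ahead of the slide's front face. Against the fence its origin is at x = 31, y = -50.
- pad: Bystander: loose round polishing pad, 94 mm across, 34 mm high with its hub; origin at the centre of its underside. Pad, offcut and jar swap places: two stand left of the jig, one right, each 180 mm or more off the jig's x axis.
- offcut: Bystander: loose dark wood offcut 90 x 45 x 35 mm high; origin at the centre of its underside.
- jar: Bystander: loose white plastic jar, 56 mm across, 70 mm high; origin at the centre of its underside.
Mind the look-alikes: they are no part of the job. There is more than one size of the stone; the one meant has the size given above.

How it is judged (in metres and radians):
On the way, in this order (a step that is already met when the one before it is completed fails the run):
1. the cam is at its low point while the slide is still back (value of joint cam between -0.45 and 0.45 rad and value of joint slide below 0.035 m), for 0.2 s.
2. the slide is home and the stone is up against the fence (value of joint cam between -0.45 and 0.45 rad and value of joint slide above 0.057 m and x of stone in the frame of jig above 0.027 m), for 0.2 s.
At the end, for the whole second after the job is handed in: The cam is within 0.45 rad of its low point, the slide is at 57 mm or more of its travel, and the stone lies flat in the channel, at rest, within 4 mm of the fence (all of step 2 and x of stone in the frame of jig below 0.036 m and y of stone in the frame of jig between -0.055 and -0.045 m and z of stone in the frame of jig below 0.015 m and linear speed of stone below 0.01 m/s); the robot touches nothing.
It fails at once if the slide was forced past the cam while the cam was not at its low point (value of joint slide above 0.047 m and value of joint cam above 0.65 rad).
It fails at once if the stone was lifted off the bed or tipped (z of stone in the frame of jig above 0.022 m or angle between stone's own z axis and vertical above 0.2 rad).
It fails at once if the pad was moved or lifted (distance of pad from where it was at the start of the episode above 0.015 m or angle between pad's own z axis and vertical above 0.3 rad).
It fails at once if the offcut was moved or lifted (distance of offcut from where it was at the start of the episode above 0.015 m or angle between offcut's own z axis and vertical above 0.3 rad).
It fails at once if the jar was moved or lifted (distance of jar from where it was at the start of the episode above 0.015 m or angle between jar's own z axis and vertical above 0.3 rad).
It also fails if it takes over 56 s, if anything falls off the work surface, if the arm or the gripper's body presses on something with over 40 N, if the wrist force passes 120 N, or if a joint passes its speed limit or range.

## Working session

There is one attempt and no reset: what is moved stays moved. The work goes in short steps, Python scripts to look and compute and a tool call to move; the robot and the scene stay as the last step left them, time stands still between calls to the robot, and variables do not carry over. Pictures are saved under pics/ and viewed, and the job is handed in when it is done.

Besides the shell and the picture viewer there is one more tool, called after "Request:" by a JSON object that holds its "method" and its "body". step_arm: Moves the arm, as the interface text tells. Its arguments: {"type":"object","properties":{"rows":{"type":"array"},"squeeze":{"type":"number"}},"required":["rows"]}

```bash
ls; mkdir -p pics; python3 - <<'E'
from plant import *
import cv2,json
s=sense();print(s)
for n in("side","top"):
    cv2.imwrite(f"pics/{n}0.png",get_image(n)[:,:,::-1]);print(n,camera_params(n))
E
```

```text
pics
{'time': 0.0, 'joint_positions': array([ 6.29343424e+01,  7.13386548e+00,  9.46340780e+01,  2.13705839e-04,
        7.83509955e+01, -4.73140525e+00]), 'joint_velocities': array([ 0.01078799,  0.04115595, -0.02456467, -0.05380604,  0.02085534,
       -0.08197268]), 'effort': array([ 3.96879595e-04, -4.17606854e+01, -3.59927380e+01,  7.74864410e-02,
        4.90817532e-02, -1.53139117e-04]), 'tcp_pos': array([0.24672608, 0.60066012, 0.21338291]), 'tcp_rot': array([[-9.24982338e-01,  3.80008916e-01, -9.47799724e-04],
       [ 3.80010058e-01,  9.24980510e-01, -1.84687535e-03],
       [ 1.74867171e-04, -2.06850051e-03, -9.99997845e-01]]), 'contact_force': array([ 0.53838367, -0.18225399,  0.48318379]), 'torque': array([ 0.0046729 , -0.01666362,  0.0760494 ]), 'width': 1.000620259765831}
side {'K': array([[443.55699021,   0.        , 318.4308011 ],
       [  0.        , 443.55699021, 241.34575712],
       [  0.        ,   0.        ,   1.        ]]), 'cam_to_world': array([[-0.98231248,  0.13900755, -0.12545555,  0.43350789],
       [-0.18722361, -0.74017491,  0.64582384,  0.60756019],
       [-0.00308466,  0.65788906,  0.75310854,  0.78155394],
       [ 0.        ,  0.        ,  0.        ,  1.        ]])}
top {'K': array([[514.08693713,   0.        , 308.91427758],
       [  0.        , 514.08693713, 241.21421617],
       [  0.        ,   0.        ,   1.        ]]), 'cam_to_world': array([[ 2.34736368e-02,  9.95997709e-01, -8.62412417e-02,
         4.82107376e-01],
       [-9.99721053e-01,  2.36111388e-02,  5.74565491e-04,
        -3.78763904e-03],
       [ 2.60851984e-03,  8.62036978e-02,  9.96274118e-01,
         1.00688627e+00],
       [ 0.00000000e+00,  0.00000000e+00,  0.00000000e+00,
         1.00000000e+00]])}
```

View pics/side0.png

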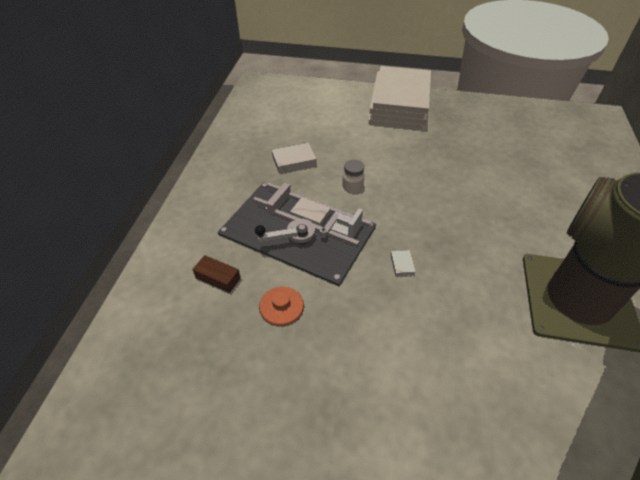

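View pics/top0.png

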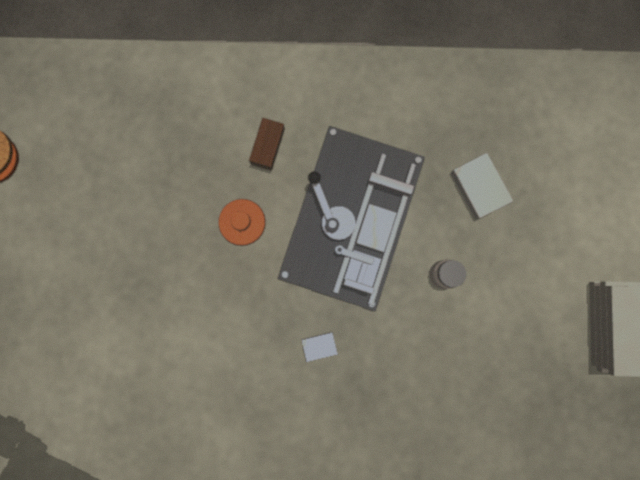

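The top view shows the jig bed corners near (331,126), (424,157), (375,311) and (278,279). The hub is at about (332,225) and the black knob at (314,177). The roller is at (340,250), and the pad is to the left at (242,221). Next I'll measure the positions.

```bash
cat > h.py <<'E'
import numpy as np,cv2
from plant import *
def ray(n,u,v):
    p=camera_params(n);K=p["K"];T=p["cam_to_world"]
    d=np.array([(u-K[0,2])/K[0,0],-(v-K[1,2])/K[1,1],-1.]);return T[:3,3],T[:3,:3]@d
def onz(n,u,v,z):
    o,d=ray(n,u,v);return o+d*(z-o[2])/d[2]
def proj(n,P):
    p=camera_params(n);K=p["K"];T=p["cam_to_world"]
    q=T[:3,:3].T@(np.asarray(P)-T[:3,3]);return K[0,0]*q[0]/-q[2]+K[0,2],K[1,1]*-q[1]/-q[2]+K[1,2]
E
python3 - <<'E'
from h import *
im=cv2.imread("pics/top0.png")
cv2.imwrite("pics/crop_t.png",cv2.resize(im[110:330,210:500],None,fx=2.7,fy=2.7,interpolation=cv2.INTER_CUBIC))
im2=cv2.imread("pics/side0.png")
cv2.imwrite("pics/crop_s.png",cv2.resize(im2[130:330,180:440],None,fx=3,fy=3,interpolation=cv2.INTER_CUBIC))
hsv=cv2.cvtColor(im,cv2.COLOR_BGR2HSV)
print(im[150,345],im[300,350],im[290,300],im[200,290])
hsvp=[hsv[y,x] for y,x in((150,345),(290,310),(250,300),(320,290),(100,350))];print(hsvp)
m=((hsv[...,1]<50)&(hsv[...,2]<85)).astype(np.uint8)
m[:60]=0
m=cv2.morphologyEx(m,cv2.MORPH_OPEN,np.ones((3,3)))
c=cv2.findContours(m,cv2.RETR_EXTERNAL,2)[0]
for k in c:
    if cv2.contourArea(k)>500: print(cv2.contourArea(k),cv2.boundingRect(k),cv2.minAreaRect(k))
cv2.imwrite("pics/mask.png",m*255)
E
```

```text
[75 77 77] [84 84 83] [110 129 132] [111 129 135]
[array([30,  7, 77], dtype=uint8), array([ 22,  41, 117], dtype=uint8), array([ 0,  3, 79], dtype=uint8), array([ 21,  42, 121], dtype=uint8), array([ 23,  45, 129], dtype=uint8)]
1710.0 (589, 283, 24, 91) ((600.4999389648438, 327.9999694824219), (22.999996185302734, 89.99998474121094), 0.0)
7883.0 (282, 130, 133, 166) ((341.2538757324219, 213.97732543945312), (91.43040466308594, 167.16087341308594), 23.702646255493164)
```

View pics/crop_t.png

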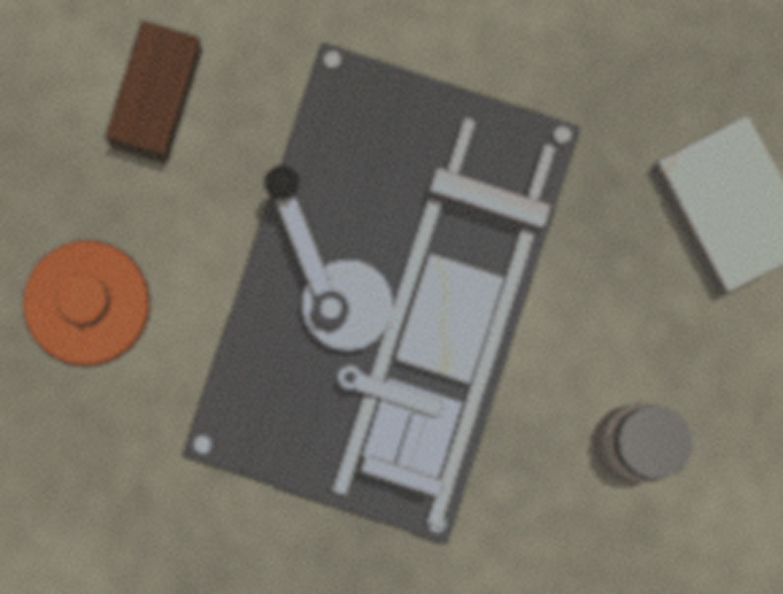

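View pics/crop_s.png

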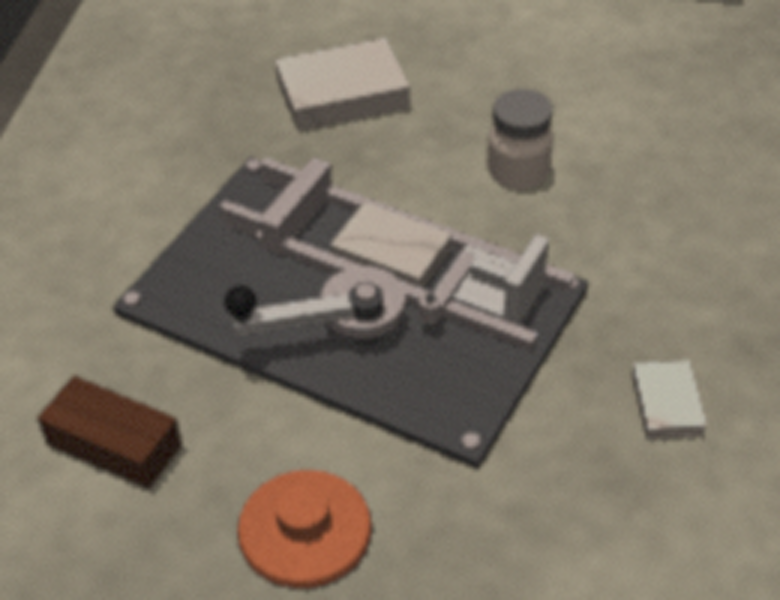

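The crops show the jig clearly. In the top crop the bed's top-face corners are at (322,43), (578,127), (447,543) and (184,458), the hub is at (330,308) and the knob at (282,183). I'll compute the jig frame from these.

```bash
cat >> h.py <<'E'
def fitjig():
    C=np.array([(322,43),(578,127),(447,543),(184,458)])/2.7+[210,110]-0.3
    W=np.array([onz("top",u,v,.012)[:2] for u,v in C])
    J=np.array([(.16,.1),(.16,-.1),(-.16,-.1),(-.16,.1)])
    w=(W-W.mean(0));a=np.angle(np.sum((w[:,0]+1j*w[:,1])*np.conj(J[:,0]+1j*J[:,1])))
    return W,W.mean(0),a
E
python3 - <<'E'
from h import *
W,o,a=fitjig();R=np.array([[np.cos(a),-np.sin(a)],[np.sin(a),np.cos(a)]])
print(o,a,np.degrees(a)); print((W-o)@R*1000)
def c(u,v):return u/2.7+209.7,v/2.7+109.7
for n,u,v,z in(("hub",330,308,.061),("knob",282,183,.070),("roller",349,377,.044),("plateTopRearL",362,470,.065),("plateTopRearR",438,493,.065),("fenceL",434,192,.046),("fenceR",545,226,.046),("stone c",450,318,.032),("pad",86,303,.01),("off",155,90,.035),("jar",650,440,.07)):
    P=onz("top",*c(u,v),z);print(n,P.round(3),((P[:2]-o)@R*1000).round(1))
def cs(u,v):return u/3+179.7,v/3+129.7
for n,u,v,z in(("hub",366,290,.061),("knob",240,302,.070),("roller",432,298,.044),("bed",122,308,.012),("bed2",479,462,.012),("bed3",587,287,.012),("plateL",510,282,.065),("plateR",548,240,.065)):
    P=onz("side",*cs(u,v),z);print(n,P.round(3),((P[:2]-o)@R*1000).round(1))
print(sense()['time'])
E
```

```text
[ 0.617454   -0.08664034] -0.29387963900412967 -16.83806299976484
[[ 159.83737336   98.49435682]
 [ 158.60538081  -98.47908914]
 [-158.62980909  -98.42228397]
 [-159.81294508   98.4070163 ]]
hub [ 0.597 -0.046  0.061] [-30.9  32.9]
knob [ 0.682 -0.011  0.07 ] [39.6 90.8]
roller [ 0.552 -0.061  0.044] [-70.5   5.3]
plateTopRearL [ 0.487 -0.07   0.065] [-129.6  -21.6]
plateTopRearR [ 0.473 -0.121  0.065] [-128.3  -75.2]
fenceL [ 0.683 -0.118  0.046] [ 71.9 -11.3]
fenceR [ 0.661 -0.196  0.046] [ 73.2 -92.5]
stone c [ 0.596 -0.132  0.032] [ -7.4 -50.1]
pad [0.603 0.128 0.01 ] [-75.9 201.3]
off [0.754 0.081 0.035] [ 82.6 199.9]
jar [ 0.512 -0.263  0.07 ] [ -49.9 -199.7]
hub [ 0.598 -0.047  0.061] [-29.8  32.5]
knob [ 0.684 -0.01   0.07 ] [41.3 92.4]
roller [ 0.552 -0.063  0.044] [-69.8   3.1]
bed [ 0.793 -0.037  0.012] [153.9  98.1]
bed2 [0.496 0.057 0.012] [-158.2  102. ]
bed3 [ 0.438 -0.127  0.012] [-160.   -90.5]
plateL [ 0.494 -0.071  0.065] [-122.4  -20.6]
plateR [ 0.472 -0.12   0.065] [-129.5  -73.9]
0.1
```

The jig origin is (0.617,-0.087) with yaw -16.8°. The hub measures (-31,33) against the given (-32,32) and the fence face (72,-52) against (71,-50), so both agree. The lever bearing gives a cam angle of about 2.45 rad, and the slide is at about 10 mm. I'll align the tool with the jig (tool x = −jig x, tool y = +jig y), shut the jaws, and move over the clockwise side of the lever.

```bash
cat >> h.py <<'E'
def st():
    W,o,a=fitjig();R=np.array([[np.cos(a),-np.sin(a)],[np.sin(a),np.cos(a)]])
    o=o+R@[.001,0]
    s=sense();p=s['tcp_pos'];T=s['tcp_rot']
    j=(p[:2]-o)@R*1000
    ang=np.arctan2(T[1,0],T[0,0])-a
    print("t",round(s['time'],2),"jig",j.round(1),"z",round(p[2]*1000,1),"tool x ang-180",round((np.degrees(ang)%360)-180,2),"F jig",(s['contact_force'][:2]@R).round(1),s['contact_force'][2].round(1),"w",round(s['width'],3), "tilt",T[2].round(4))
    return j
E
python3 -c "
from h import *
st()"
```

```text
t 0.1 jig [-554.9  550.5] z 213.5 tool x ang-180 -5.49 F jig [0.6 0. ] -0.5 w 1.003 tilt [ 2.0e-04 -1.8e-03 -1.0e+00]
```

Request:
{"method": "step_arm", "body": {"rows": [[[0,0,0,0,0,-0.095,1],[0,0,0,0,0,0,1]]], "squeeze": 20}}

```text
time: 0.3
tcp_pos: [0.2469, 0.6009, 0.2139]
tcp_rot: [[-0.957, 0.291, -0.001], [0.291, 0.957, -0.001], [0.0, -0.001, -1.0]]
contact_force: [0.3, -0.3, 1.2]
width: 0.886
```

```bash
python3 -c "
from h import *
st()"
```

```text
t 0.3 jig [-554.8  550.7] z 213.9 tool x ang-180 -0.06 F jig [ 0.4 -0.2] 1.2 w 0.886 tilt [ 2.0e-04 -1.2e-03 -1.0e+00]
```

Request:
{"method": "step_arm", "body": {"rows": [[[-0.03,-0.026,0,0,0,0,1],[-0.03,-0.026,0,0,0,0,1],[-0.03,-0.026,0,0,0,0,1],[-0.03,-0.026,0,0,0,0,1],[-0.03,-0.026,0,0,0,0,1],[-0.03,-0.026,0,0,0,0,1],[-0.03,-0.026,0,0,0,0,1],[-0.03,-0.026,0,0,0,0,1]]]}}

```text
time: 1.1
tcp_pos: [0.4167, 0.3309, 0.2145]
tcp_rot: [[-0.956, 0.293, 0.0], [0.293, 0.956, 0.0], [-0.0, 0.0, -1.0]]
contact_force: [0.5, 0.7, 0.6]
width: 0.217
```

Request:
{"method": "step_arm", "body": {"rows": [[[-0.03,-0.025,0,0,0,0,1],[-0.03,-0.025,0,0,0,0,1],[-0.03,-0.025,0,0,0,0,1],[-0.03,-0.025,0,0,0,0,1],[-0.03,-0.025,0,0,0,0,1],[-0.03,-0.025,0,0,0,0,1],[-0.03,-0.025,0,0,0,0,1],[-0.03,-0.025,0,0,0,0,1]]]}}

```text
time: 1.9
tcp_pos: [0.5883, 0.0698, 0.2144]
tcp_rot: [[-0.956, 0.293, -0.0], [0.293, 0.956, 0.0], [0.0, 0.0, -1.0]]
contact_force: [1.2, 0.3, 0.1]
width: 0.004
```

```bash
python3 -c "
from h import *
st()"
```

```text
t 1.9 jig [-74.2 141.3] z 214.4 tool x ang-180 -0.19 F jig [1.  0.7] 0.1 w 0.004 tilt [ 2.e-04  0.e+00 -1.e+00]
```

Request:
{"method": "step_arm", "body": {"rows": [[[-0.03,-0.025,0,0,0,0,1],[-0.03,-0.025,0,0,0,0,1],[-0.03,-0.024,0,0,0,0,1],[-0.026,-0.02,0.02,0,0,0,1],[0,0,0.03,0,0,0,1],[0,0,0.02,0,0,0,1],[0,0,0,0,0,0,1]]]}}

```text
time: 2.6
tcp_pos: [0.6688, -0.0523, 0.1397]
tcp_rot: [[-0.956, 0.293, -0.008], [0.293, 0.956, 0.001], [0.008, -0.001, -1.0]]
contact_force: [0.4, 0.8, -0.5]
width: 0.006
```

```bash
python3 -c "
from h import *
st()
cv2.imwrite('pics/a.png',get_image('top')[110:330,210:430,::-1].repeat(2,0).repeat(2,1))
cv2.imwrite('pics/b.png',get_image('side')[100:330,180:440,::-1].repeat(2,0).repeat(2,1))"
```

```text
t 2.6 jig [38.2 47.8] z 139.7 tool x ang-180 -0.19 F jig [0.2 0.9] -0.5 w 0.006 tilt [ 0.0083 -0.0011 -1.    ]
```

View pics/b.png

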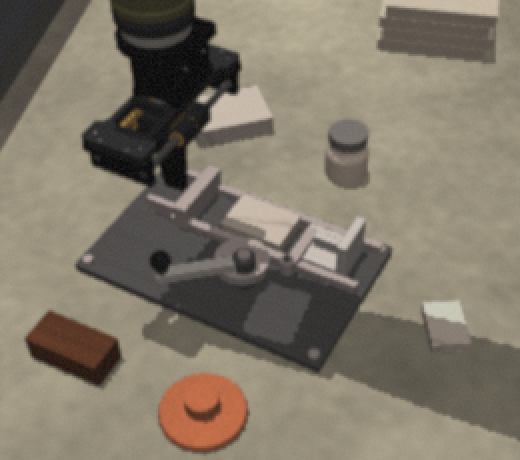

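The side view shows the closed fingers hanging above the fence side of the lever, with the lever untouched. I'll correct the position and descend to z ≈ 30 mm.

Request:
{"method": "step_arm", "body": {"rows": [[[-0.007,-0.006,0.03,0,0,0,1],[0,0,0.03,0,0,0,1],[0,0,0.02,0,0,0,1],[0,0,0,0,0,0,1],[0,0,0,0,0,0,1]]]}}

```text
time: 3.2
tcp_pos: [0.6775, -0.06, 0.0666]
tcp_rot: [[-0.957, 0.29, 0.002], [0.29, 0.957, -0.0], [-0.002, 0.0, -1.0]]
contact_force: [0.0, -0.0, 0.5]
width: 0.006
```

```bash
python3 -c "
from h import *
st()"
```

```text
t 3.2 jig [48.7 42.9] z 66.6 tool x ang-180 -0.05 F jig [ 0.1 -0. ] 0.5 w 0.006 tilt [-2.4e-03  3.0e-04 -1.0e+00]
```

Request:
{"method": "step_arm", "body": {"rows": [[[0,0,0.018,0,0,0,1],[0,0,0.017,0,0,0,1],[0,0,0,0,0,0,1],[0,0,0,0,0,0,1]]]}}

```text
time: 3.6
tcp_pos: [0.6756, -0.0599, 0.0285]
tcp_rot: [[-0.957, 0.291, -0.002], [0.291, 0.957, 0.0], [0.002, -0.0, -1.0]]
contact_force: [0.0, 1.2, 0.2]
width: 0.006
```

```bash
cat >> h.py <<'E'
def arc(phis,r=68,j=None):
    for f in phis:
        t=np.radians(f);u=np.array([np.cos(t),np.sin(t)]);n=np.array([np.sin(t),-np.cos(t)])
        d=7+10*abs(n[0])+12*abs(n[1]);p=np.array([-32,32])+r*u+d*n
        dj=p-j;print(f,p.round(1),"tool dx,dy",(-dj[0]/1000).round(4),(dj[1]/1000).round(4));j=p
E
python3 -c "
from h import *
arc(range(40,181,7),j=st())"
```

```text
t 3.6 jig [46.9 42.4] z 28.5 tool x ang-180 -0.06 F jig [-0.3  1.1] 0.2 w 0.006 tilt [ 2.e-03 -3.e-04 -1.e+00]
40 [34.6 58.4] tool dx,dy 0.0123 0.016
47 [30.8 66.4] tool dx,dy 0.0038 0.008
54 [25.9 74. ] tool dx,dy 0.0049 0.0076
61 [19.8 81. ] tool dx,dy 0.0061 0.007
68 [12.7 87.3] tool dx,dy 0.0071 0.0062
75 [ 4.7 92.6] tool dx,dy 0.008 0.0053
82 [-4.1 96.8] tool dx,dy 0.0088 0.0042
89 [-13.6  99.7] tool dx,dy 0.0095 0.0029
96 [-21.  101.5] tool dx,dy 0.0074 0.0018
103 [-28.4 102.6] tool dx,dy 0.0073 0.0011
110 [-36.  102.9] tool dx,dy 0.0076 0.0003
117 [-43.8 102.3] tool dx,dy 0.0078 -0.0006
124 [-51.8 100.7] tool dx,dy 0.0079 -0.0016
131 [-59.7  98. ] tool dx,dy 0.0079 -0.0026
138 [-67.4  94.3] tool dx,dy 0.0077 -0.0037
145 [-74.8  89.5] tool dx,dy 0.0074 -0.0048
152 [-81.6  83.6] tool dx,dy 0.0068 -0.0059
159 [-87.7  76.7] tool dx,dy 0.0061 -0.0069
166 [-92.9  68.9] tool dx,dy 0.0052 -0.0078
173 [-97.   60.3] tool dx,dy 0.0042 -0.0086
180 [-100.   51.] tool dx,dy 0.003 -0.0093
```

Request:
{"method": "step_arm", "body": {"rows": [[[0.006,0.008,0,0,0,0,1],[0.006,0.008,0,0,0,0,1],[0.004,0.008,0,0,0,0,1],[0.005,0.008,0,0,0,0,1],[0.006,0.007,0,0,0,0,1],[0.007,0.006,0,0,0,0,1],[0.008,0.005,0,0,0,0,1]]]}}

```text
time: 4.3
tcp_pos: [0.6517, -0.0017, 0.0306]
tcp_rot: [[-0.957, 0.289, 0.003], [0.289, 0.957, -0.005], [-0.004, -0.004, -1.0]]
contact_force: [3.2, -8.4, -0.5]
width: 0.005
```

```bash
python3 -c "
from h import *
arc(range(75,181,7),j=st())"
```

```text
t 4.3 jig [ 7.1 91.2] z 30.6 tool x ang-180 0.03 F jig [ 5.5 -7.1] -0.5 w 0.005 tilt [-0.0045 -0.0038 -1.    ]
75 [ 4.7 92.6] tool dx,dy 0.0024 0.0014
82 [-4.1 96.8] tool dx,dy 0.0088 0.0042
89 [-13.6  99.7] tool dx,dy 0.0095 0.0029
96 [-21.  101.5] tool dx,dy 0.0074 0.0018
103 [-28.4 102.6] tool dx,dy 0.0073 0.0011
110 [-36.  102.9] tool dx,dy 0.0076 0.0003
117 [-43.8 102.3] tool dx,dy 0.0078 -0.0006
124 [-51.8 100.7] tool dx,dy 0.0079 -0.0016
131 [-59.7  98. ] tool dx,dy 0.0079 -0.0026
138 [-67.4  94.3] tool dx,dy 0.0077 -0.0037
145 [-74.8  89.5] tool dx,dy 0.0074 -0.0048
152 [-81.6  83.6] tool dx,dy 0.0068 -0.0059
159 [-87.7  76.7] tool dx,dy 0.0061 -0.0069
166 [-92.9  68.9] tool dx,dy 0.0052 -0.0078
173 [-97.   60.3] tool dx,dy 0.0042 -0.0086
180 [-100.   51.] tool dx,dy 0.003 -0.0093
```

Contact force is about 9 N, as expected, and the finger is tracking the arc with a small lag.

Request:
{"method": "step_arm", "body": {"rows": [[[0.009,0.004,0,0,0,0,1],[0.0095,0.003,0,0,0,0,1],[0.0075,0.002,0,0,0,0,1],[0.0075,0.001,0,0,0,0,1],[0.0075,0,0,0,0,0,1],[0.008,-0.0005,0,0,0,0,1],[0.008,-0.0015,0,0,0,0,1]]]}}

```text
time: 5.0
tcp_pos: [0.6025, 0.0236, 0.0323]
tcp_rot: [[-0.957, 0.29, 0.011], [0.29, 0.957, -0.003], [-0.011, 0.001, -1.0]]
contact_force: [9.0, -4.3, 0.1]
width: 0.0
```

```bash
python3 -c "
from h import *
arc(range(124,181,7),j=st())"
```

```text
t 5.0 jig [-47.2 101.2] z 32.3 tool x ang-180 0.01 F jig [ 9.9 -1.5] 0.1 w 0.0 tilt [-1.130e-02  7.000e-04 -9.999e-01]
124 [-51.8 100.7] tool dx,dy 0.0046 -0.0005
131 [-59.7  98. ] tool dx,dy 0.0079 -0.0026
138 [-67.4  94.3] tool dx,dy 0.0077 -0.0037
145 [-74.8  89.5] tool dx,dy 0.0074 -0.0048
152 [-81.6  83.6] tool dx,dy 0.0068 -0.0059
159 [-87.7  76.7] tool dx,dy 0.0061 -0.0069
166 [-92.9  68.9] tool dx,dy 0.0052 -0.0078
173 [-97.   60.3] tool dx,dy 0.0042 -0.0086
180 [-100.   51.] tool dx,dy 0.003 -0.0093
```

Request:
{"method": "step_arm", "body": {"rows": [[[0.008,-0.0025,0,0,0,0,1],[0.0075,-0.0035,0,0,0,0,1],[0.0075,-0.005,0,0,0,0,1],[0.007,-0.006,0,0,0,0,1],[0.006,-0.007,0,0,0,0,1],[0.005,-0.008,0,0,0,0,1],[0,0,0,0,0,0,1]]]}}

```text
time: 5.7
tcp_pos: [0.553, 0.0061, 0.0326]
tcp_rot: [[-0.957, 0.291, 0.009], [0.291, 0.957, 0.001], [-0.008, 0.003, -1.0]]
contact_force: [3.6, 2.2, 2.3]
width: 0.004
```

```bash
python3 -c "
from h import *
arc([166,173,180],j=st())
cv2.imwrite('pics/c.png',get_image('side')[130:330,180:440,::-1].repeat(3,0).repeat(3,1))"
```

```text
t 5.7 jig [-89.5  70.1] z 32.6 tool x ang-180 -0.07 F jig [2.8 3.1] 2.3 w 0.004 tilt [-0.0081  0.003  -1.    ]
166 [-92.9  68.9] tool dx,dy 0.0033 -0.0012
173 [-97.   60.3] tool dx,dy 0.0042 -0.0086
180 [-100.   51.] tool dx,dy 0.003 -0.0093
```

View pics/c.png

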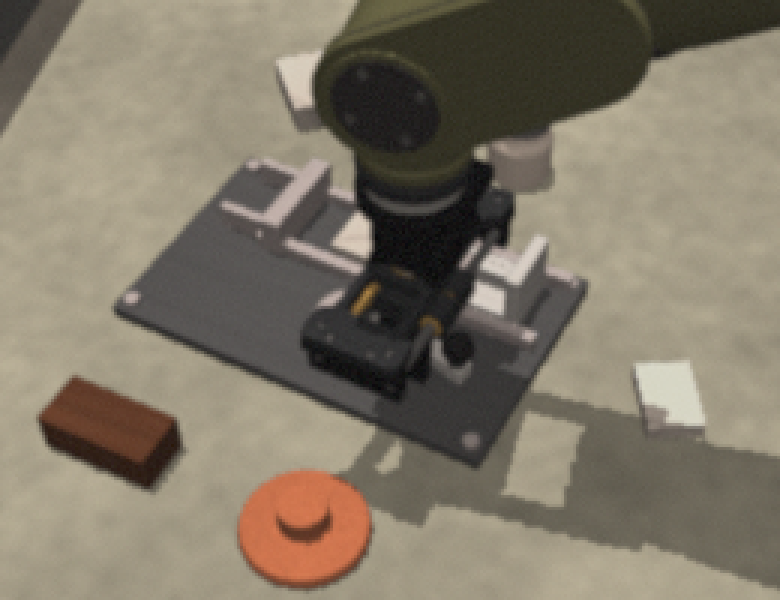

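The side view shows the knob at about (458,348) in the crop, close to straight back. I'll finish the swing slowly.

Request:
{"method": "step_arm", "body": {"rows": [[[0.003,-0.004,0,0,0,0,1],[0.003,-0.005,0,0,0,0,1],[0.003,-0.005,0,0,0,0,1],[0.001,-0.004,0,0,0,0,1],[0,0,0,0,0,0,1],[0,0,0,0,0,0,1]]]}}

```text
time: 6.35
tcp_pos: [0.5371, -0.0078, 0.0313]
tcp_rot: [[-0.957, 0.29, 0.005], [0.29, 0.957, 0.001], [-0.004, 0.002, -1.0]]
contact_force: [4.2, 3.0, 3.9]
width: 0.006
```

```bash
cat >> h.py <<'E'
def knob(u,v):
    W,o,a=fitjig();R=np.array([[np.cos(a),-np.sin(a)],[np.sin(a),np.cos(a)]]);o=o+R@[.001,0]
    P=onz("side",u/3+179.7,v/3+129.7,.070);j=(P[:2]-o)@R*1000
    print("knob jig",j.round(1),"r",np.hypot(*(j-[-32,32])).round(1),"cam",np.arctan2(j[1]-32,-(j[0]+32)).round(3))
E
python3 -c "
from h import *
knob(458,348)
st()
cv2.imwrite('pics/d.png',cv2.resize(get_image('side')[130:330,180:440,::-1],None,fx=3,fy=3))"
```

```text
knob jig [-119.7   58.7] r 91.7 cam 0.295
t 6.35 jig [-100.7   52.2] z 31.3 tool x ang-180 -0.05 F jig [3.2 4.1] 3.9 w 0.006 tilt [-0.0041  0.0023 -1.    ]
```

View pics/d.png

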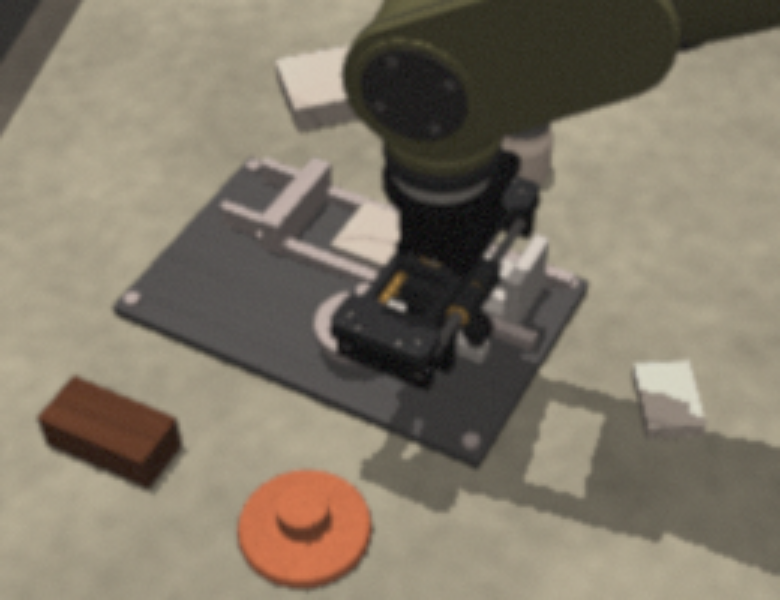

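The knob centre is now at about (473,328), partly hidden. I'll back away to the left, lift clear and verify.

Request:
{"method": "step_arm", "body": {"rows": [[[0,0.015,0,0,0,0,1],[0,0.015,0,0,0,0,1],[0,0,-0.03,0,0,0,1],[0,0,-0.04,0,0,0,1],[0.02,-0.02,-0.03,0,0,0,1],[0.025,-0.03,0,0,0,0,1],[0.025,-0.03,0,0,0,0,1],[0.02,-0.03,0,0,0,0,1]]]}}

```text
time: 7.2
tcp_pos: [0.424, -0.0585, 0.1289]
tcp_rot: [[-0.957, 0.288, -0.002], [0.288, 0.957, 0.0], [0.002, -0.001, -1.0]]
contact_force: [0.7, 0.2, -0.3]
width: 0.004
```

```bash
python3 -c "
from h import *
st()
cv2.imwrite('pics/e.png',cv2.resize(get_image('side')[130:330,180:440,::-1],None,fx=3,fy=3))
cv2.imwrite('pics/f.png',cv2.resize(get_image('top')[110:330,210:500,::-1],None,fx=2.7,fy=2.7))"
```

```text
t 7.2 jig [-194.3  -29.2] z 128.9 tool x ang-180 0.07 F jig [0.6 0.4] -0.3 w 0.004 tilt [ 2.1e-03 -5.0e-04 -1.0e+00]
```

View pics/e.png

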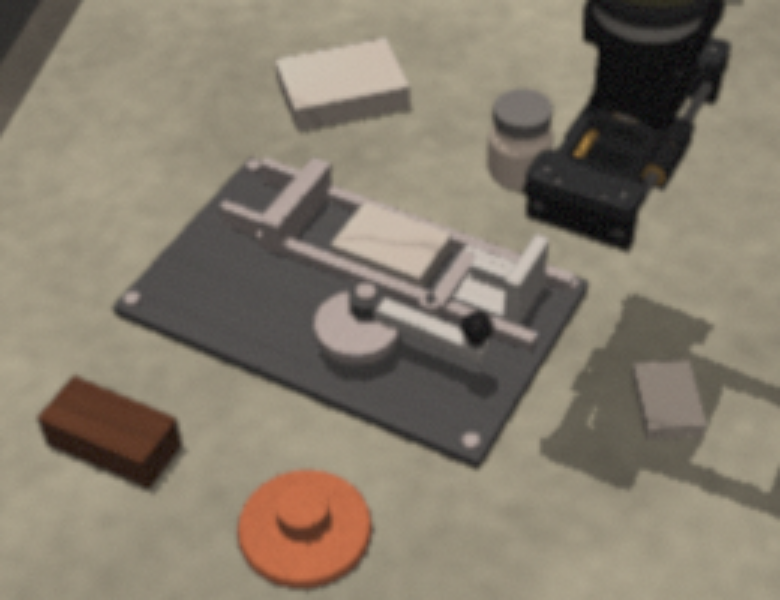

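View pics/f.png

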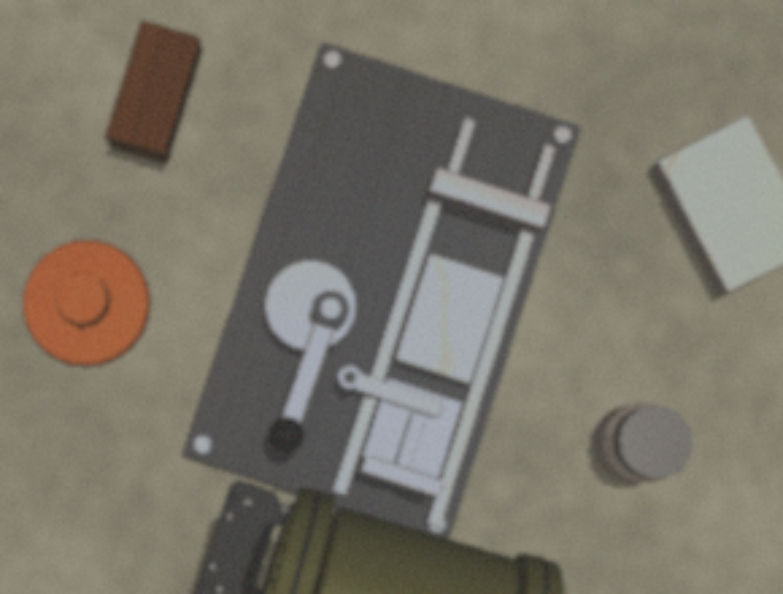

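Both views show the lever parallel to the rails, with the knob at (284,433) in the top crop. The cam is at about 0, and the slide and bystanders haven't moved. Next I'll go down behind the push plate.

Request:
{"method": "step_arm", "body": {"rows": [[[-0.01,-0.01,0,0,0,0,1],[-0.01,-0.011,0.02,0,0,0,1],[-0.006,0,0.03,0,0,0,1],[0,0,0.03,0,0,0,1],[0,0,0,0,0,0,1],[0,0,0,0,0,0,1]]]}}

```text
time: 7.9
tcp_pos: [0.445, -0.0865, 0.0493]
tcp_rot: [[-0.957, 0.29, -0.002], [0.29, 0.957, 0.001], [0.002, -0.0, -1.0]]
contact_force: [0.3, -0.9, 0.1]
width: 0.007
```

```bash
python3 -c "
from h import *
knob(476,326)
st()"
```

```text
knob jig [-121.9   34.3] r 89.9 cam 0.025
t 7.9 jig [-166.   -49.9] z 49.3 tool x ang-180 0.01 F jig [ 0.5 -0.8] 0.1 w 0.007 tilt [ 0.002 -0.    -1.   ]
```

The cam reads 0.025 rad. Next I'll push the slide.

Request:
{"method": "step_arm", "body": {"rows": [[[-0.012,0,0.004,0,0,0,1],[-0.012,0,0.004,0,0,0,1],[-0.008,0,0,0,0,0,1],[-0.008,0,0,0,0,0,1],[-0.008,0,0,0,0,0,1],[-0.008,0,0,0,0,0,1],[-0.008,0,0,0,0,0,1]]]}}

```text
time: 8.6
tcp_pos: [0.5062, -0.1055, 0.0426]
tcp_rot: [[-0.957, 0.29, -0.001], [0.29, 0.957, 0.0], [0.001, -0.0, -1.0]]
contact_force: [-5.4, 1.7, 4.0]
width: 0.005
```

```bash
python3 -c "
from h import *
st()"
```

```text
t 8.6 jig [-102.   -50.2] z 42.6 tool x ang-180 -0.04 F jig [-5.7  0.1] 4.0 w 0.005 tilt [ 6.e-04 -0.e+00 -1.e+00]
```

Request:
{"method": "step_arm", "body": {"rows": [[[-0.005,0,0,0,0,0,1],[-0.004,0,0,0,0,0,1],[-0.002,0,0,0,0,0,1],[0,0,0,0,0,0,1],[0,0,0,0,0,0,1]]]}}

```text
time: 9.1
tcp_pos: [0.5165, -0.1086, 0.0418]
tcp_rot: [[-0.957, 0.29, 0.0], [0.29, 0.957, -0.0], [-0.0, 0.0, -1.0]]
contact_force: [-3.8, 1.1, 3.1]
width: -0.001
```

```bash
python3 -c "
from h import *
st()"
```

```text
t 9.1 jig [-91.3 -50.3] z 41.8 tool x ang-180 -0.05 F jig [-3.9 -0. ] 3.1 w -0.001 tilt [-2.e-04  0.e+00 -1.e+00]
```

Request:
{"method": "step_arm", "body": {"rows": [[[-0.002,0,0,0,0,0,1],[-0.002,0,0,0,0,0,1],[0,0,0,0,0,0,1],[0,0,0,0,0,0,1]]]}}

```text
time: 9.5
tcp_pos: [0.5164, -0.1086, 0.0417]
tcp_rot: [[-0.957, 0.29, -0.01], [0.29, 0.957, 0.003], [0.011, -0.0, -1.0]]
contact_force: [-18.7, 5.2, 16.3]
width: 0.005
```

```bash
python3 -c "
from h import *
st()"
```

```text
t 9.5 jig [-91.4 -50.3] z 41.7 tool x ang-180 -0.03 F jig [-19.4  -0.4] 16.3 w 0.005 tilt [ 1.070e-02 -2.000e-04 -9.999e-01]
```

The force rose to 19 N with no further motion, so the slide is hard up. I'll retreat and check.

Request:
{"method": "step_arm", "body": {"rows": [[[0.01,0,0,0,0,0,1],[0.02,0,0,0,0,0,1],[0.03,0,0,0,0,0,1],[0.02,0,-0.03,0,0,0,1],[0.02,0,-0.04,0,0,0,1],[0.03,0,-0.04,0,0,0,1],[0,0,0,0,0,0,1]]]}}

```text
time: 10.2
tcp_pos: [0.3985, -0.0728, 0.1591]
tcp_rot: [[-0.957, 0.29, 0.016], [0.29, 0.957, -0.005], [-0.017, -0.0, -1.0]]
contact_force: [1.7, -0.0, -0.2]
width: 0.005
```

```bash
python3 -c "
from h import *
st()
cv2.imwrite('pics/g.png',cv2.resize(get_image('side')[130:330,180:440,::-1],None,fx=3,fy=3))
cv2.imwrite('pics/i.png',cv2.resize(get_image('top')[110:330,210:500,::-1],None,fx=2.7,fy=2.7))"
```

```text
t 10.2 jig [-214.6  -50.2] z 159.1 tool x ang-180 -0.04 F jig [1.7 0.5] -0.2 w 0.005 tilt [-1.710e-02 -3.000e-04 -9.999e-01]
```

View pics/g.png

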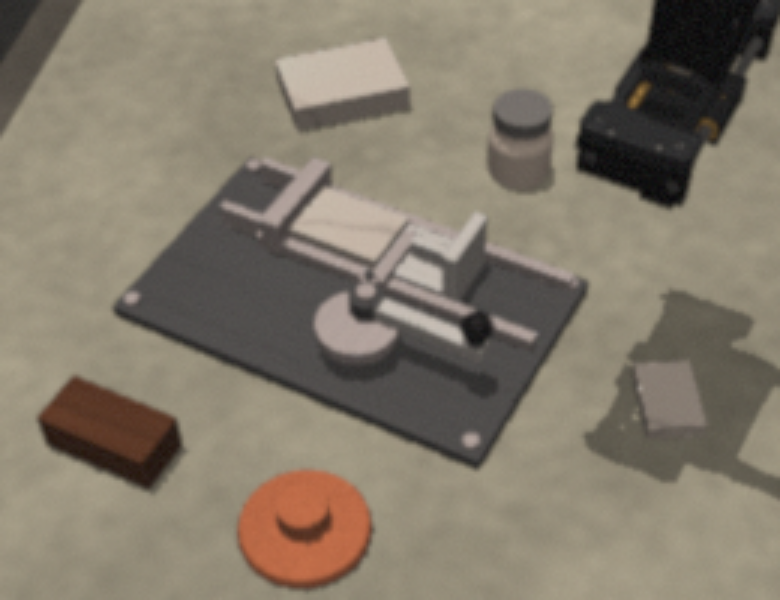

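View pics/i.png

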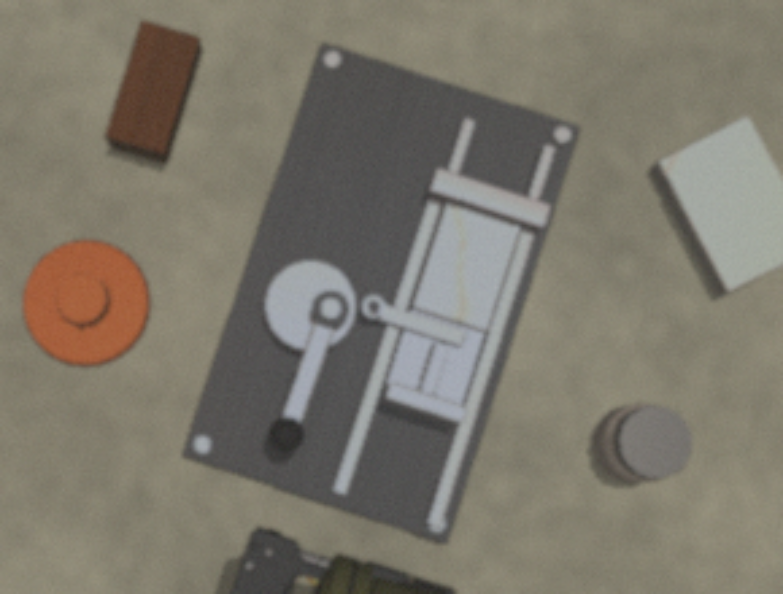

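The top view shows the stone between the fence (gap closed, near (485,213)) and the slide, and the roller at (374,307). The lever still lies straight back. I'll quantify the slide travel and stone position.

```bash
python3 -c "
from h import *
knob(476,326)
W,o,a=fitjig();R=np.array([[np.cos(a),-np.sin(a)],[np.sin(a),np.cos(a)]]);o=o+R@[.001,0]
for n,u,v,z in (('roller',374,307,.044),('roller0',349,377,.044),('plateL',387,397,.065),('plateR',463,419,.065),('stone rear L',415,306,.032),('stone rear R',487,328,.032),('stoneFrL',443,204,.032)):
  P=onz('top',u/2.7+209.7,v/2.7+109.7,z);print(n,((P[:2]-o)@R*1000).round(1))
"
```

```text
knob jig [-121.9   34.3] r 89.9 cam 0.025
roller [-19.4   3.8]
roller0 [-71.5   5.3]
plateL [-78.2 -22.6]
plateR [-76.4 -76.2]
stone rear L [ -8. -24.]
stone rear R [ -7.  -77.1]
stoneFrL [ 67.9 -20.7]
```

The slide is at about 61 mm, the stone centre at x ≈ 32 (the target is 31) and the cam at about 0.03 rad. All are within the limits, so I'll hand in.

```bash
python3 -c "
from plant import *
print(finish_job(), sense()['time'])"
```

```text
the job is handed in; nothing more can be done
the job is handed in; nothing more can be done
```

The cam is at its low point and the stone is up against the end fence. I handed the job in at about 10.3 s; no verdict is reported.

I swung the lever counter-clockwise with the closed fingertips from about 2.45 rad to about 0.03 rad. The slide was still at about 10 mm then. After that I pushed the push plate forward until the force rose to 19 N with no further motion, and backed the arm clear.

| Last check in the images | Measured | Limit or target |
|---|---|---|
| Cam angle | about 0.03 rad | within 0.45 rad |
| Slide travel, from the roller and push plate | about 61–63 mm | 57 mm or more |
| Stone rear edge | x ≈ -7.5 mm | -9 mm when seated |
| Stone centre, from the rear edge | x ≈ 32 mm | 27–36 mm (31 mm when seated) |
| Stone centre across the channel | y ≈ -50 mm | -55 to -45 mm |

- **Bystanders:** the pad, offcut and jar looked unmoved in both views.
- **Disagreements:** they were only 1–2 mm between views, which is within the camera calibration. The roller gave 60.6 mm of travel and the plate edges gave 62–63.6 mm. The stone's front edge read x ≈ 68 mm rather than 71 mm, because the fence partly hides it. No checks failed.

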